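Lock a tie-down anchor into the stall's strut

TASK

Fit the red-handled tie-down anchor into the middle part of the slotted strut so the canopy can be tied to it: pass its hammer head through the slot, press it down against the spring pad, give it a quarter turn, and let it rise so that the head catches under both lips, then let go and leave it standing locked. Feel your way in gently: the anchor must never be pushed against the strut hard (40 N is too much), and leave the cup, the can and the snack carton where they are.

Things in the scene. Friction and masses are not known exactly. Their poses are not given: they have to be found in the camera images.
- anchor: Tie-down anchor, 89 mm tall, 0.2 kg, stands loose in the tray on its steel hammer head. Origin: centre of the head's underside; z up the stem. Head 42 mm long (x), 18 wide (y; 16 in the last 4 mm of each end), 8 thick, plus a rib on top of each end, 5 mm long and 3.5 high. Stem 14 mm in diameter, z 8 to 42 mm. A half turn about z makes no difference.
- anchor_grip (a point): Middle of the anchor's red grip block, 57 mm above the head's underside. Block 44 mm (anchor x, parallel to the head) by 16 mm (y) by 30 mm (z 42 to 72 mm); pinch it across its 16 mm from above. A thin steel eye in the x-z plane stands on it up to z 89 mm.
- strut_base: Green plate, 120 (x) by 260 (y) by 6 mm, fixed to the table. Origin: centre of its underside, at table height; z up. On it an aluminium strut along y, 52 mm wide, 240 long, 47 mm high above the table, black end caps. The strut is fixed tight in elongated bolt holes, up to 14 mm to either side (x) of the plate's centre line; readings do not show where: find the slot by feel or sight.
- slot_nominal (a point): Point on the plate's centre line, mid-length, 47 mm above the table: height of the strut's top; the real slot may lie up to 14 mm to either side (plate x). Slot 22 mm wide, along plate y. Lips 2.5 mm thick, edges (3 mm thick) turned down to 40 mm above the table; the strut is 47 mm wide inside. The head enters with its length along the slot.
- pad_nominal (a point): Middle of the orange spring pad in the channel, top 34 mm above the table at rest, 140 mm long; sideways it sits with the strut. It yields 14 mm downwards: 5 N to start, 0.4 N more per mm. The head can turn only with its underside 21 to 28 mm above the table and centred in the slot within 1 mm.
- lock_nominal (a point): Where the head's underside lies when locked: 32 mm above the table (sideways it sits with the strut). When the head, turned across the slot (either way round), is let go, the pad lifts it until the lip edges sit in the grooves just inside its ribs.
- tray: Fixed blue tray, 140 (x) by 160 (y) mm, walls 4 mm thick and 20 mm high, inner floor 4 mm above the table. Origin: centre of its underside. The anchor stands in it. Tray and strut may swap sides of the table.
- cup: Red drinking cup, 76 mm across the rim, 85 mm tall, beyond the work. Origin: centre of its underside. Leave alone.
- can: Green can, 66 mm across, 100 mm tall, beyond the work. Origin: centre of its underside. Leave alone.
- carton: Orange and yellow snack carton, 75 by 130 by 60 mm, beyond the work. Origin: centre of its underside. Leave alone.
Mind the look-alikes: they are no part of the job. Several things have the shape of the anchor; the one meant has the colours described above.

How it is judged:
On the way, in this order (a step that is already met when the one before it is completed fails the run):
1. the head is through the slot's mouth, lengthwise, in the middle part of the strut (underside under 43 mm above the table) (x of anchor in the frame of strut_base between -0.018 and 0.018 m and y of anchor in the frame of strut_base between -0.06 and 0.06 m and z of anchor in the frame of strut_base between 0.015 and 0.043 m and angle between the x axis of anchor and the y axis of strut_base, either way round below 0.25 rad), for 0.1 s.
2. the head is pressed down (underside under 30 mm) and turned across the slot (within 0.3 rad) (x of anchor in the frame of strut_base between -0.018 and 0.018 m and y of anchor in the frame of strut_base between -0.06 and 0.06 m and z of anchor in the frame of strut_base between 0.015 and 0.03 m and angle between the x axis of anchor and the x axis of strut_base, either way round below 0.3 rad), for 0.1 s.
At the end, for the whole second after the job is handed in: The anchor stands locked in the strut: head across the slot within 0.28 rad, underside 30.5 to 34 mm above the table (caught under the lips), within 60 mm of the strut's middle and 18 mm of the plate's centre line, upright within 0.12 rad, at rest and released (x of anchor in the frame of strut_base between -0.018 and 0.018 m and y of anchor in the frame of strut_base between -0.06 and 0.06 m and z of anchor in the frame of strut_base between 0.0305 and 0.034 m and angle between the x axis of anchor and the x axis of strut_base, either way round below 0.28 rad and angle between anchor's own z axis and vertical below 0.12 rad and linear speed of anchor below 0.02 m/s and contact force between anchor and the fingers below 0.1 N); the robot touches nothing.
It fails at once if the anchor is pushed against the strut, its pad or base with more than 40 N (contact force between anchor and strut_base above 40 N).
It fails at once if the cup, can or carton is moved more than 20 mm (distance of any of cup, can, carton from where it was at the start of the episode above 0.02 m).
It also fails if it takes over 72 s, if anything falls off the work surface, if the arm or the gripper's body presses on something with over 40 N, if the wrist force passes 120 N, or if a joint passes its speed limit or range.

ROBOT

A 7-joint arm with a two-finger parallel gripper is mounted at the origin on the work surface. World frame = base frame: x ahead of the robot, y to its left, z up, the work surface at z = 0. Lengths are in m, angles in rad, forces in N, time in s.
With the tool pointing down it reaches from about 0.425 to 0.875 m from the base axis. Payload 9.9 kg.
Tool frame: the origin (TCP) lies on the centre line of the jaws, within the pads' length; the fingertips stand 22 mm ahead of it and the grasp point (between the pads) lies 3 mm ahead of it (tip_reach is the distance from the TCP to the fingertips, in m); z points along the fingers, y is the line along which they close (so a half turn about z gives the same grasp; the last joint's range is limited). The gripper opens to 85 mm and grips with 20 to 120 N. Pads are 22 mm wide; open, the fingers measure 114 mm over their backs; the gripper's body (76 mm by 85 mm) begins 54 mm behind the grasp point. The pads swing forward as they close: fully open they stand 13 mm farther back than shut.
Start: joints at [1.231, 0.576, 0.025, 1.437, -0.015, 1.129, -0.057], TCP at [0.171, -0.653, 0.253] pointing down, gripper open.
Joint ranges: [-2.76, 2.76], [-0.34, 2.15], [-1.52, 1.57], [0.19, 2.46], [-1.09, 4.23], [0.17, 1.99], [-2.82, 2.82]. Speed limits (rad/s): [2.22, 2.22, 3.01, 3.01, 3.14, 3.14, 3.14].

INTERFACE

Orientations are given as a unit quaternion [x, y, z, w].
In Python, from plant import read_state, get_image, camera_info, job_done, tip_reach gives the robot as it stands.
- The arm moves only by the tool arm_command, never from a script. Its argument "motion" is a list of rows, each a list of 5 numbers: the finger opening in cm, from 0 to 8.54, then the shift along the tool's x, y, z in cm, then the turn about the tool's z in degrees. In form: [[hand, dx, dy, dz, yaw], ...]. A call has 1 to 20 rows; each row is the pose to reach, as a shift and turn from the pose commanded when the call began, along the tool's axes at that moment; what a row does not reach only later rows make up. A row lasts 1/12 s, in which the tool goes at most 41.7 mm and 7.16 degrees, less where a joint would pass 70% of its speed; a pose out of reach is approached as far as the arm can. A call with a gripper value outside its range is refused whole. The fingers move at their own pace and stop on an object; "newtons" is the grip in N (left out, the last holds). Time passes only in rows, so rows that repeat a pose let the fingers close. It gives the time, the measured TCP pose, the force, the opening and the grip force at its end, in the units of the state.
- read_state(): the state, without advancing time (a new reading comes with each control period).
- get_image(name): name is "scene" or "top" or "wrist"; returns (picture, depth): 384x512x3 uint8, red, green, blue; 384x512 float32, m along the optical axis (not along the pixel's ray), 0 where there is no reading.
- camera_info(name): a dict with "fx", "fy", "cx", "cy" (pixels), "extrinsics" (4x4, takes a point from camera to world coordinates). Camera axes: x right, y down, z forward; pixel columns grow to the right and rows downward; lengths in m; the calibration is good to about 2 mm. A picture is of the moment at which its call begins: read the wrist's pose just before it. camera_info takes no time and is no camera call; for the wrist camera it gives the pose at the moment of the call.
- job_done(): hands the job in; it is judged then, once.
The state is a dict: "time": time; "joint_positions": joint angles; "joint_vel": joint speeds; "joint_efforts": joint torques, N m; "tool_pos": TCP position; "tool_rot": TCP orientation; "force": force on the tool from outside, world axes, zero at the start; "torque": the same for the moment, N m; "grip_width": finger opening in m; "grip_force": force on a finger pad.
Only numpy, scipy, OpenCV 4.12 (cv2) and the standard library are available. Lean on these libraries where they do the work, as an engineer would, in place of code of your own. Each camera call takes 0.05 s, during which the arm holds its last target. There are 200 camera calls.

## Working session

There is one attempt and no reset: what is moved stays moved. The work goes in short steps, Python scripts to look and compute and a tool call to move; the robot and the scene stay as the last step left them, time stands still between calls to the robot, and variables do not carry over. Pictures are saved under pics/ and viewed, at most 10 in all, crops included, and the job is handed in when it is done.

Besides the shell and the picture viewer there is one more tool, called after "Request:" as name([rows], argument=value, ...), one row to a line, values as JSON. arm_command: Moves the arm, as the interface text tells. Its arguments: {"type":"object","properties":{"motion":{"type":"array"},"newtons":{"type":"number"}},"required":["motion"]}

```bash
mkdir -p pics; cat > h.py <<'E'
import numpy as np, cv2
from plant import *
def grab(name):
    ci=camera_info(name); im,d=get_image(name); return im,d,ci
def save(im,f): cv2.imwrite('pics/'+f,cv2.cvtColor(im,cv2.COLOR_RGB2BGR))
def world(d,ci):
    v,u=np.mgrid[0:d.shape[0],0:d.shape[1]]
    p=np.stack([(u-ci['cx'])/ci['fx']*d,(v-ci['cy'])/ci['fy']*d,d,np.ones_like(d)],-1)
    return (p@np.array(ci['extrinsics']).T)[...,:3]
def onplane(u,v,z,ci):
    E=np.array(ci['extrinsics']); r=E[:3,:3]@np.array([(u-ci['cx'])/ci['fx'],(v-ci['cy'])/ci['fy'],1]); o=E[:3,3]
    return o+r*(z-o[2])/r[2]
E
python3 - <<'E'
from h import *
t,d,ci=grab('top'); np.savez('top.npz',t=t,d=d); 
s,_,_=grab('scene')
save(t,'top.png'); save(s,'scene.png')
print(read_state()); print(ci)
E
```

```text
{'time': 0.1, 'joint_positions': array([ 1.23119252,  0.57642498,  0.02483381,  1.43782792, -0.0150066 ,
        1.12897425, -0.05648102]), 'joint_vel': array([-1.63585669e-05, -6.94685374e-04,  4.00563033e-04, -2.09830120e-03,
        3.32210014e-04, -1.36486624e-04, -4.63356019e-04]), 'joint_efforts': array([ 6.71761605e-03, -7.67303967e+01,  2.25824252e+00, -2.86605424e+01,
        1.59082271e-02,  8.52641766e-03, -4.71213059e-05]), 'tool_pos': array([ 0.17071622, -0.6526761 ,  0.25254266]), 'tool_rot': array([ 9.91827610e-01,  1.27583170e-01, -1.22155835e-04, -7.14769307e-04]), 'force': array([0.8842019 , 0.09909032, 0.08718924]), 'torque': array([-0.00835886,  0.06859302, -0.02068862]), 'grip_force': 0.0, 'grip_width': 0.08545808315219909}
{'fx': 497.33640739809306, 'fy': 497.33640739809306, 'cx': 248.92636780798293, 'cy': 194.63990688844746, 'extrinsics': array([[ 0.08647748, -0.9751299 ,  0.20406697,  0.24913496],
       [-0.99624756, -0.08536883,  0.01424672, -0.07473398],
       [ 0.00352855, -0.20453324, -0.97885326,  1.45197847],
       [ 0.        ,  0.        ,  0.        ,  1.        ]])}
```

View pics/top.png

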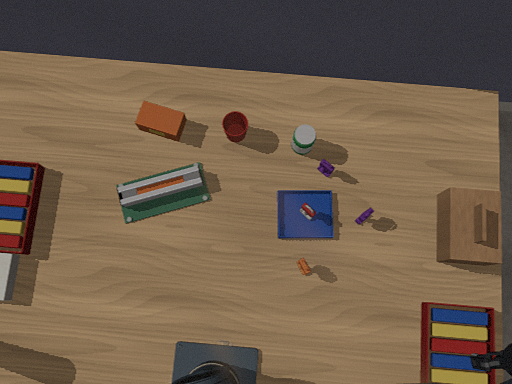

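View pics/scene.png

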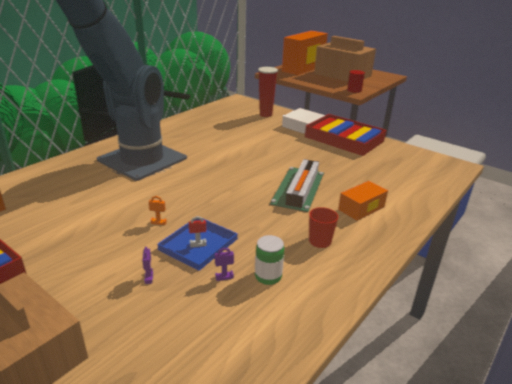

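Candidates with the anchor's shape (top view): red one in the tray at (307,211), purple ones at (326,169) and (365,215), and an orange one at (304,267). The red one in the tray fits the description. Strut around (163,192). I'll measure both and take a close crop.

```bash
python3 - <<'E'
from h import *
z=np.load('top.npz'); t,d=z['t'],z['d']; ci=camera_info('top')
W=world(d,ci); hsv=cv2.cvtColor(t,cv2.COLOR_RGB2HSV); H,S,V=[hsv[...,i] for i in range(3)]
def rep(n,m):
    P=W[m]; uv=np.argwhere(m)[:,::-1].astype(np.float32)
    r=cv2.minAreaRect(P[:,:2].astype(np.float32)*1000)
    print(n,m.sum(),P.mean(0).round(4),'z',np.percentile(P[:,2],[5,50,95]).round(4),'rect',np.round(r[0],1),np.round(r[1],1),round(r[2],1))
box=np.zeros(d.shape,bool); box[195:230,285:325]=1
red=box&((H<8)|(H>172))&(S>120)&(V>80); rep('red',red)
b2=np.zeros(d.shape,bool); b2[155:230,105:220]=1
g=b2&(H>60)&(H<95)&(S>80)&(V>40); rep('green',g)
top=b2&(W[...,2]>.040)&(W[...,2]<.055); rep('struttop',top)
o=b2&(H<18)&(S>170)&(V>100); rep('pad',o)
tr=np.zeros(d.shape,bool); tr[180:250,270:340]=1
rep('tray',tr&(H>105)&(H<130)&(S>150))
rep('hi',box&(W[...,2]>.05))
a=cv2.resize(t[185:245,270:340],None,fx=6,fy=6,interpolation=2); b=cv2.resize(t[155:230,105:220],None,fx=4,fy=4.8,interpolation=2)
b=cv2.resize(b,(460,360)); a=cv2.resize(a,(330,360)); save(np.hstack([a,b[:, :460]]),'crop.png')
E
```

```text
red 58 [ 0.5077 -0.2229  0.0754] z [0.0656 0.0765 0.0801] rect [ 508.8 -224.4] [41.7 15.4] 53.0
green 1241 [0.5073 0.2003 0.0099] z [0.0013 0.0063 0.0119] rect [396.1 137.2] [445.3 260.4] 24.9
struttop 965 [0.5484 0.2084 0.0471] z [0.0418 0.0472 0.0522] rect [548.9 208.4] [ 56.  244.4] 21.1
pad 160 [0.5489 0.2061 0.0344] z [0.0296 0.0341 0.0392] rect [550.2 206.6] [ 17.8 135.2] 20.0
tray 1000 [ 0.5237 -0.2537  0.0116] z [0.0001 0.0055 0.0218] rect [ 408.9 -205.1] [171.7 374.9] 75.4
hi 122 [ 0.4911 -0.2134  0.1661] z [0.0567 0.0768 1.452 ] rect [ 389.6 -143. ] [ 44.  309.2] 56.0
```

View pics/crop.png

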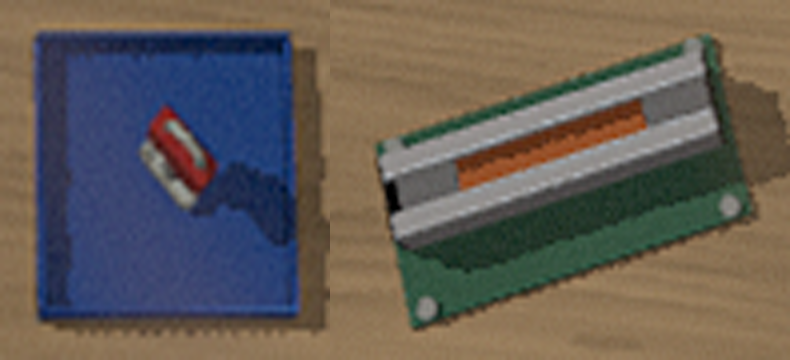

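```bash
cat >> h.py <<'E'
def plan(x,y,z,ang):
    from scipy.spatial.transform import Rotation as R
    s=read_state(); M=R.from_quat(s['tool_rot']).as_matrix(); d=M.T@(np.array([x,y,z])-s['tool_pos'])*100
    a=np.degrees(np.arctan2(M[1,0],M[0,0])); print('t',s['time'],'pos',s['tool_pos'].round(4),'ang',round(a,2),'tilt',M[:,2].round(4))
    print('d',d.round(2),'yaw',round((a-ang+180)%360-180,2),'F',s['force'].round(2),'w',s['grip_width'])
E
python3 -c "
from h import *
plan(.509,-.224,.25,53)"
```

```text
t 0.1 pos [ 0.1707 -0.6527  0.2525] ang 14.66 tilt [-4.0e-04  1.4e-03 -1.0e+00]
d [ 43.58 -32.91   0.3 ] yaw -38.34 F [0.88 0.1  0.09] w 0.08545808315219909
```

Request:
arm_command([
  [8.5, 43.6, -32.9, 0, -38.3],
  [8.5, 43.6, -32.9, 0, -38.3],
  [8.5, 43.6, -32.9, 0, -38.3],
  [8.5, 43.6, -32.9, 0, -38.3],
  [8.5, 43.6, -32.9, 0, -38.3],
  [8.5, 43.6, -32.9, 0, -38.3],
  [8.5, 43.6, -32.9, 0, -38.3],
  [8.5, 43.6, -32.9, 0, -38.3],
  [8.5, 43.6, -32.9, 0, -38.3],
  [8.5, 43.6, -32.9, 0, -38.3],
  [8.5, 43.6, -32.9, 0, -38.3],
  [8.5, 43.6, -32.9, 0, -38.3],
  [8.5, 43.6, -32.9, 0, -38.3],
  [8.5, 43.6, -32.9, 0, -38.3],
  [8.5, 43.6, -32.9, 0, -38.3],
  [8.5, 43.6, -32.9, 0, -38.3],
  [8.5, 43.6, -32.9, 0, -38.3],
  [8.5, 43.6, -32.9, 0, -38.3],
], newtons=40)

```text
time: 1.6
tool_pos: [0.5084, -0.226, 0.2532]
tool_rot: [0.896, 0.445, -0.0, 0.0]
force: [0.0, -0.0, 0.5]
grip_width: 0.0855
grip_force: 0.0
```

```bash
python3 - <<'E'
from h import *
w,d,ci=grab('wrist'); save(w,'w1.png'); W=world(d,ci); hsv=cv2.cvtColor(w,cv2.COLOR_RGB2HSV); H,S,V=[hsv[...,i] for i in range(3)]
m=((H<8)|(H>172))&(S>120)&(V>60); m&=(W[...,2]>.04)&(W[...,2]<.1)
n,l,st,c=cv2.connectedComponentsWithStats(m.astype(np.uint8)); 
for k in np.argsort(-st[1:,4])[:3]+1:
    P=W[l==k]; T=P[(P[:,2]>.07)&(P[:,2]<.082)]
    print(st[k],np.percentile(P[:,2],[5,50,95]).round(4)); 
    if len(T)>20:
        r=cv2.minAreaRect(T[:,:2].astype(np.float32)*1000); print(T.mean(0),r)
plan(.509,-.224,.25,53)
E
```

```text
[237 141  17  50 508] [0.0654 0.0745 0.0759]
[ 0.51009445 -0.22152936  0.07449571] ((508.6507568359375, -223.3110809326172), (42.656951904296875, 14.208991050720215), 49.430538177490234)
t 1.65 pos [ 0.5085 -0.2259  0.2532] ang 52.81 tilt [-4.e-04 -4.e-04 -1.e+00]
d [ 0.18 -0.07  0.32] yaw -0.19 F [ 0.43 -0.39 -0.58] w 0.08499992852783418
```

View pics/w1.png

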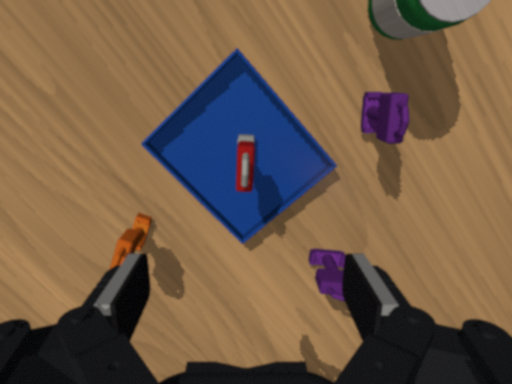

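The red anchor is at (245,165) in the tray, aligned with the jaws to within a couple of degrees. The look-alikes at (385,115), (325,275) and (130,240) are well clear of the jaws, so I'll descend and grip.

```bash
python3 -c "
from h import *
plan(.509,-.2232,.064,51)"
```

```text
t 1.65 pos [ 0.5085 -0.2259  0.2532] ang 52.81 tilt [-4.e-04 -4.e-04 -1.e+00]
d [ 0.25 -0.12 18.92] yaw 1.81 F [ 0.43 -0.39 -0.58] w 0.08499992852783418
```

Request:
arm_command([
  [8.5, 0.25, -0.12, 3, 1.8],
  [8.5, 0.25, -0.12, 6, 1.8],
  [8.5, 0.25, -0.12, 9, 1.8],
  [8.5, 0.25, -0.12, 12, 1.8],
  [8.5, 0.25, -0.12, 15, 1.8],
  [8.5, 0.25, -0.12, 17.5, 1.8],
  [8.5, 0.25, -0.12, 18.9, 1.8],
  [8.5, 0.25, -0.12, 18.9, 1.8],
  [8.5, 0.25, -0.12, 18.9, 1.8],
  [5, 0.25, -0.12, 18.9, 1.8],
  [3, 0.25, -0.12, 18.9, 1.8],
  [1, 0.25, -0.12, 18.9, 1.8],
  [0.5, 0.25, -0.12, 18.9, 1.8],
  [0.5, 0.25, -0.12, 18.9, 1.8],
  [0.5, 0.25, -0.12, 18.9, 1.8],
  [0.5, 0.25, -0.12, 18.9, 1.8],
  [0.5, 0.25, -0.12, 18.9, 1.8],
  [0.5, 0.25, -0.12, 18.9, 1.8],
], newtons=60)

```text
time: 3.15
tool_pos: [0.5103, -0.2218, 0.0649]
tool_rot: [0.902, 0.432, 0.0, 0.0]
force: [-1.0, 0.1, 6.2]
grip_width: 0.0153
grip_force: 59.2
```

```bash
python3 -c "
from h import *
plan(.5085,-.2232,.2,51)"
```

```text
t 3.15 pos [ 0.5103 -0.2218  0.0649] ang 51.16 tilt [ 9.e-04 -4.e-04 -1.e+00]
d [ -0.21  -0.04 -13.51] yaw 0.16 F [-0.97  0.06  6.19] w 0.015266780566103217
```

Request:
arm_command([
  [0.5, 0, 0, -2, 0],
  [0.5, 0, 0, -5, 0],
  [0.5, 0, 0, -8, 0],
  [0.5, 2, -1.3, -12, 0],
  [0.5, 35.9, -23.9, -18.5, -59.8],
  [0.5, 35.9, -23.9, -18.5, -59.8],
  [0.5, 35.9, -23.9, -18.5, -59.8],
  [0.5, 35.9, -23.9, -18.5, -59.8],
  [0.5, 35.9, -23.9, -18.5, -59.8],
  [0.5, 35.9, -23.9, -18.5, -59.8],
  [0.5, 35.9, -23.9, -18.5, -59.8],
  [0.5, 35.9, -23.9, -18.5, -59.8],
  [0.5, 35.9, -23.9, -18.5, -59.8],
  [0.5, 35.9, -23.9, -18.5, -59.8],
  [0.5, 35.9, -23.9, -18.5, -59.8],
  [0.5, 35.9, -23.9, -18.5, -59.8],
  [0.5, 35.9, -23.9, -18.5, -59.8],
  [0.5, 35.9, -23.9, -18.5, -59.8],
  [0.5, 35.9, -23.9, -18.5, -59.8],
  [0.5, 35.9, -23.9, -18.5, -59.8],
])

```text
time: 4.82
tool_pos: [0.5491, 0.2063, 0.2491]
tool_rot: [0.568, 0.823, -0.0, 0.0]
force: [-0.2, 0.9, -1.5]
grip_width: 0.0152
grip_force: 59.2
```

```bash
python3 - <<'E'
from h import *
plan(.549,.2075,.25,111)
w,d,ci=grab('wrist'); save(w,'w2.png'); np.savez('w2.npz',w=w,d=d,E=ci['extrinsics']); W=world(d,ci); hsv=cv2.cvtColor(w,cv2.COLOR_RGB2HSV); H,S,V=[hsv[...,i] for i in range(3)]
def rep(n,m):
    l,k=None,None
    nn,l,st,c=cv2.connectedComponentsWithStats(m.astype(np.uint8)); k=1+np.argmax(st[1:,4]); P=W[l==k]
    r=cv2.minAreaRect(P[:,:2].astype(np.float32)*1000); print(n,st[k],P.mean(0).round(4),r)
    return P
rep('top',(W[...,2]>.043)&(W[...,2]<.052))
rep('pad',(H<20)&(S>150)&(V>60)&(W[...,2]>.025)&(W[...,2]<.043))
rep('green',(H>60)&(H<95)&(S>80)&(W[...,2]<.02)&(W[...,2]>.003))
red=((H<8)|(H>172))&(S>120)&(V>60)&(d<.3); print('red',red.sum(),W[red].mean(0))
E
```

```text
t 4.8167 pos [0.5491 0.2063 0.2491] ang 110.84 tilt [-3.e-04 -7.e-04 -1.e+00]
d [ 0.11  0.04 -0.09] yaw -0.16 F [-0.15  0.89 -1.55] w 0.01520490627505929
top [ 215   25   60  214 6358] [0.5332 0.2445 0.0458] ((540.1049194335938, 226.629150390625), (52.190155029296875, 204.7350311279297), 21.01156997680664)
pad [ 235   88   21  106 2137] [0.5404 0.2264 0.0328] ((541.3229370117188, 223.4739990234375), (19.960054397583008, 106.04931640625), 21.32315444946289)
green [ 172   24  120  234 8210] [0.4938 0.2096 0.0048] ((534.5592651367188, 203.7220458984375), (116.86978912353516, 256.46356201171875), 20.866960525512695)
red 3252 [0.54566338 0.21381601 0.25527685]
```

View pics/w2.png

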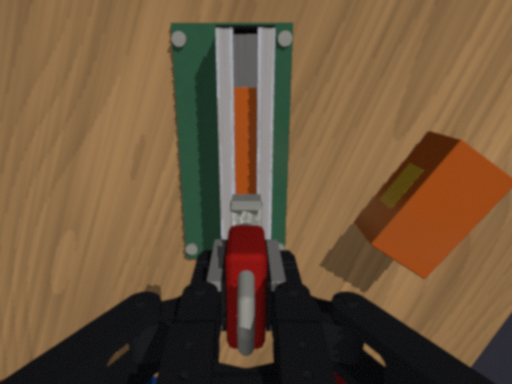

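The slot centre line is at column 245 and the head end at (246,205), so it is aligned to within about 0.5 mm. Descending to 8 mm above the lips and rechecking there.

Request:
arm_command([
  [0.5, 0, -0.05, 3, -0.2],
  [0.5, 0, -0.05, 6, -0.2],
  [0.5, 0, -0.05, 9, -0.2],
  [0.5, 0, -0.05, 11, -0.2],
  [0.5, 0, -0.05, 12.5, -0.2],
  [0.5, 0, -0.05, 13.2, -0.2],
  [0.5, 0, -0.05, 13.2, -0.2],
  [0.5, 0, -0.05, 13.2, -0.2],
  [0.5, 0, -0.05, 13.2, -0.2],
])

```text
time: 5.62
tool_pos: [0.5492, 0.2079, 0.1185]
tool_rot: [0.565, 0.825, 0.001, 0.0]
force: [0.7, 0.2, -1.7]
grip_width: 0.0155
grip_force: 59.1
```

```bash
python3 - <<'E'
from h import *
plan(.549,.2075,.25,111)
w,d,ci=grab('wrist'); W=world(d,ci); save(cv2.resize(w[100:340,140:380],(600,600),interpolation=2),'w3.png')
E
```

```text
t 5.6167 pos [0.5492 0.2079 0.1185] ang 111.14 tilt [ 1.7e-03  8.0e-04 -1.0e+00]
d [ -0.03  -0.   -13.15] yaw 0.14 F [ 0.7   0.22 -1.74] w 0.015545848627320565
```

View pics/w3.png

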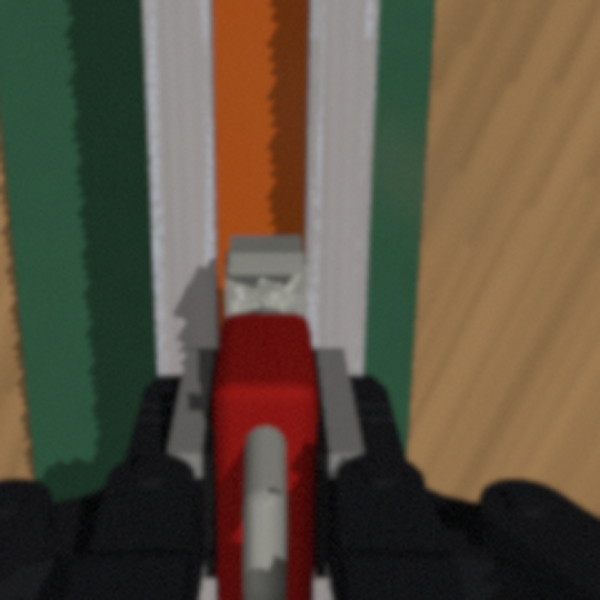

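Head spans columns 228–303 and the slot 216–307, so the head sits about 0.8 mm too far right (+tool y). Correcting that and lowering gently into the mouth.

Request:
arm_command([
  [0.5, 0, -0.09, 0, 0],
  [0.5, 0, -0.09, 0, 0],
  [0.5, 0, -0.09, 0.2, 0],
  [0.5, 0, -0.09, 0.4, 0],
  [0.5, 0, -0.09, 0.6, 0],
  [0.5, 0, -0.09, 0.8, 0],
  [0.5, 0, -0.09, 1.0, 0],
  [0.5, 0, -0.09, 1.1, 0],
  [0.5, 0, -0.09, 1.2, 0],
  [0.5, 0, -0.09, 1.3, 0],
  [0.5, 0, -0.09, 1.4, 0],
  [0.5, 0, -0.09, 1.4, 0],
  [0.5, 0, -0.09, 1.4, 0],
])

```text
time: 6.75
tool_pos: [0.5476, 0.2073, 0.1033]
tool_rot: [0.565, 0.825, 0.0, -0.0]
force: [0.1, 0.3, -1.8]
grip_width: 0.0152
grip_force: 59.1
```

```bash
python3 - <<'E'
from h import *
plan(.549,.2075,.25,111)
p=read_state()['tool_pos']; print('n',p[0]*933.6+p[1]*358.4,'under',p[2]-.0609)
w,d,ci=grab('wrist'); W=world(d,ci); save(cv2.resize(w[100:340,140:380],(600,600),interpolation=2),'w4.png')
E
```

```text
t 6.75 pos [0.5476 0.2073 0.1033] ang 111.16 tilt [-0.  0. -1.]
d [ -0.03   0.13 -14.67] yaw 0.16 F [ 0.08  0.34 -1.82] w 0.015161689302668696
n 585.561574977648 under 0.04239859493866397
```

View pics/w4.png

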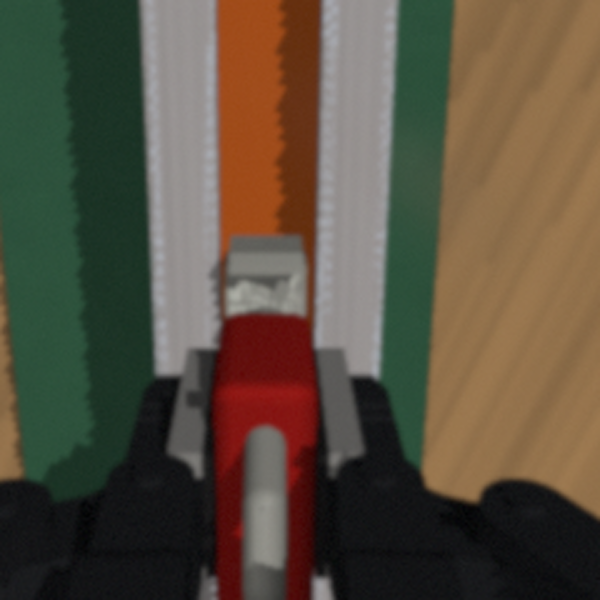

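Head spans 228–305 and the slot 218–316, so it is centred with no contact force. Pressing down slowly to about 25 mm.

Request:
arm_command([
  [0.5, 0, 0, 0.15, 0],
  [0.5, 0, 0, 0.3, 0],
  [0.5, 0, 0, 0.45, 0],
  [0.5, 0, 0, 0.6, 0],
  [0.5, 0, 0, 0.7, 0],
  [0.5, 0, 0, 0.8, 0],
  [0.5, 0, 0, 0.9, 0],
  [0.5, 0, 0, 1.0, 0],
  [0.5, 0, 0, 1.1, 0],
  [0.5, 0, 0, 1.2, 0],
  [0.5, 0, 0, 1.2, 0],
  [0.5, 0, 0, 1.2, 0],
])

```text
time: 7.8
tool_pos: [0.5476, 0.2073, 0.0914]
tool_rot: [0.565, 0.825, -0.0, 0.0]
force: [-2.0, -0.4, 4.3]
grip_width: 0.0151
grip_force: 60.1
```

```bash
cat > st.py <<'E'
from h import *
plan(.549,.2075,.25,111)
s=read_state();p=s['tool_pos']; print('n',p[0]*933.6+p[1]*358.4,'s',-p[0]*358.4+p[1]*933.6,'under',p[2]-.0609,s['torque'])
E
python3 st.py
```

```text
t 7.8 pos [0.5476 0.2073 0.0914] ang 111.16 tilt [ 0. -0. -1.]
d [ -0.03   0.14 -15.86] yaw 0.16 F [-2.03 -0.45  4.35] w 0.015124221178536006
n 585.5476388719272 s -2.7269739026478135 under 0.030503027956592065 [-0.21182929  0.37165501  0.01419782]
```

Request:
arm_command([
  [0.5, 0, 0, 0.1, 0],
  [0.5, 0, 0, 0.2, 0],
  [0.5, 0, 0, 0.3, 0],
  [0.5, 0, 0, 0.4, 0],
  [0.5, 0, 0, 0.5, 0],
  [0.5, 0, 0, 0.6, 0],
  [0.5, 0, 0, 0.6, 0],
  [0.5, 0, 0, 0.6, 0],
])

```text
time: 8.47
tool_pos: [0.5477, 0.2073, 0.0854]
tool_rot: [0.565, 0.825, 0.0, 0.0]
force: [-2.4, -0.6, 6.9]
grip_width: 0.0151
grip_force: 60.4
```

```bash
python3 st.py
```

```text
t 8.4667 pos [0.5477 0.2073 0.0854] ang 111.15 tilt [ 2.e-04  1.e-04 -1.e+00]
d [ -0.03   0.13 -16.46] yaw 0.15 F [-2.44 -0.61  6.88] w 0.01510299861484153
n 585.6338310606249 s -2.716895575519004 under 0.024496327321913335 [-0.2677875   0.48628016 -0.01755824]
```

Request:
arm_command([
  [0.5, 0, 0, 0, 3],
  [0.5, 0, 0, 0, 6],
  [0.5, 0, 0, 0, 10],
  [0.5, 0, 0, 0, 14],
  [0.5, 0, 0, 0, 18],
  [0.5, 0, 0, 0, 22],
  [0.5, 0, 0, 0, 26],
  [0.5, 0, 0, 0, 30],
  [0.5, 0, 0, 0, 34],
  [0.5, 0, 0, 0, 38],
  [0.5, 0, 0, 0, 42],
  [0.5, 0, 0, 0, 45],
  [0.5, 0, 0, 0, 45],
])

```text
time: 9.55
tool_pos: [0.5486, 0.2077, 0.0858]
tool_rot: [0.839, 0.544, 0.001, 0.0]
force: [0.5, -0.5, 7.2]
grip_width: 0.0154
grip_force: 60.5
```

```bash
python3 st.py
```

```text
t 9.55 pos [0.5486 0.2077 0.0858] ang 65.96 tilt [ 2.1e-03  7.0e-04 -1.0e+00]
d [  0.02   0.08 -16.42] yaw -45.04 F [ 0.46 -0.55  7.2 ] w 0.015402772044238107
n 586.5671758434803 s -2.692782276876386 under 0.024888609754564715 [-0.02309589  0.04636899 -0.05660122]
```

Request:
arm_command([
  [0.5, -0.04, -0.04, 0, 2],
  [0.5, -0.04, -0.04, 0, 5],
  [0.5, -0.04, -0.04, 0, 9],
  [0.5, -0.04, -0.04, 0, 13],
  [0.5, -0.04, -0.04, 0, 17],
  [0.5, -0.04, -0.04, 0, 21],
  [0.5, -0.04, -0.04, 0, 25],
  [0.5, -0.04, -0.04, 0, 29],
  [0.5, -0.04, -0.04, 0, 33],
  [0.5, -0.04, -0.04, 0, 37],
  [0.5, -0.04, -0.04, 0, 41],
  [0.5, -0.04, -0.04, 0, 45],
  [0.5, -0.04, -0.04, 0, 45],
  [0.5, -0.04, -0.04, 0, 45],
])

```text
time: 10.72
tool_pos: [0.5486, 0.2073, 0.0859]
tool_rot: [0.983, 0.183, 0.002, 0.0]
force: [1.0, -0.8, 6.9]
grip_width: 0.0152
grip_force: 60.5
```

```bash
python3 st.py; python3 - <<'E'
from h import *
w,d,ci=grab('wrist'); save(w,'w5.png')
E
```

```text
t 10.7167 pos [0.5486 0.2073 0.0859] ang 21.12 tilt [ 3.1e-03  5.0e-04 -1.0e+00]
d [  0.1    0.   -16.41] yaw -89.88 F [ 1.01 -0.79  6.86] w 0.015156940013595434
n 586.4532053649172 s -3.09616802851761 under 0.024994997846680335 [-0.24570904 -0.2487378  -0.04176913]
```

View pics/w5.png

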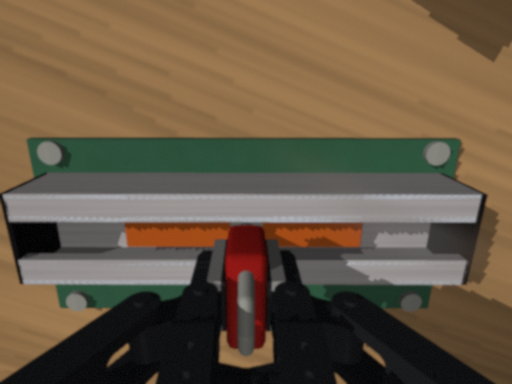

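The grip now stands across the slot: the red block is at (246,290) and perpendicular to the lips. Letting it rise with the pad.

Request:
arm_command([
  [0.5, 0, 0, -0.1, 0],
  [0.5, 0, 0, -0.2, 0],
  [0.5, 0, 0, -0.3, 0],
  [0.5, 0, 0, -0.4, 0],
  [0.5, 0, 0, -0.5, 0],
  [0.5, 0, 0, -0.6, 0],
  [0.5, 0, 0, -0.65, 0],
  [0.5, 0, 0, -0.65, 0],
  [0.5, 0, 0, -0.65, 0],
])

```text
time: 11.52
tool_pos: [0.5488, 0.2076, 0.0922]
tool_rot: [0.983, 0.184, 0.002, -0.0]
force: [4.8, 0.8, 1.6]
grip_width: 0.0153
grip_force: 59.7
```

```bash
python3 st.py
```

```text
t 11.5167 pos [0.5488 0.2076 0.0922] ang 21.15 tilt [ 0.0032  0.0011 -1.    ]
d [  0.07   0.02 -15.78] yaw -89.85 F [4.75 0.76 1.65] w 0.015305801739509434
n 586.7078719419278 s -2.894987810062929 under 0.031251418856665776 [ 0.10718663 -1.27570761  0.008923  ]
```

Request:
arm_command([
  [0.5, 0.03, 0, 0, 0],
  [0.5, 0.06, 0, 0, 0],
  [0.5, 0.09, 0, 0, 0],
  [0.5, 0.1, 0, 0, 0],
  [0.5, 0.1, 0, 0, 0],
  [0.5, 0.1, 0, 0, 0],
])

```text
time: 12.02
tool_pos: [0.5488, 0.2076, 0.0921]
tool_rot: [0.983, 0.184, 0.001, -0.0]
force: [5.2, 0.4, 4.5]
grip_width: 0.015
grip_force: 59.9
```

```bash
python3 st.py
```

```text
t 12.0167 pos [0.5488 0.2076 0.0921] ang 21.15 tilt [ 1.6e-03  5.0e-04 -1.0e+00]
d [  0.04   0.02 -15.79] yaw -89.85 F [5.21 0.39 4.5 ] w 0.014979284351768015
n 586.7865912656489 s -2.8952339418867723 under 0.03124092909032545 [-0.02913302 -1.29299303  0.00410534]
```

Request:
arm_command([
  [1.7, 0.1, 0, 0, 0],
  [2.5, 0.1, 0, 0, 0],
  [4, 0.1, 0, 0, 0],
  [5, 0.1, 0, 0, 0],
  [5, 0.1, 0, 0, 0],
  [5, 0.1, 0, 0, 0],
  [5, 0.1, 0, 0, 0],
], newtons=20)

```text
time: 12.6
tool_pos: [0.5488, 0.2078, 0.0917]
tool_rot: [0.983, 0.184, -0.0, 0.0]
force: [-0.7, -0.7, -0.3]
grip_width: 0.0502
grip_force: 0.0
```

Request:
arm_command([
  [5, 0, 0, -1, 0],
  [5, 0, 0, -3, 0],
  [5, 0, 0, -6, 0],
  [5, 0, 0, -10, 0],
  [5, -3, 0, -14, 0],
  [5, -6, 0, -16, 0],
  [5, -6, 0, -16, 0],
  [5, -6, 0, -16, 0],
  [5, -6, 0, -16, 0],
])

```text
time: 13.35
tool_pos: [0.4933, 0.1863, 0.2524]
tool_rot: [0.983, 0.184, 0.001, -0.0]
force: [0.7, 0.0, -0.2]
grip_width: 0.05
grip_force: 0.0
```

```bash
python3 st.py; python3 - <<'E'
from h import *
w,d,ci=grab('wrist'); save(w,'w6.png'); W=world(d,ci); hsv=cv2.cvtColor(w,cv2.COLOR_RGB2HSV); H,S,V=[hsv[...,i] for i in range(3)]
m=((H<6)|(H>172))&(S>130)&(V>60)&(W[...,2]>.06)&(W[...,2]<.15); P=W[m]
print(m.sum(),P.mean(0),np.percentile(P[:,2],[5,25,50,75,95]).round(4),cv2.minAreaRect(P[P[:,2]>.09][:,:2].astype(np.float32)*1000))
t=(W[...,2]>.043)&(W[...,2]<.052); print('struttop z',np.median(W[t][:,2]))
E
```

```text
t 13.35 pos [0.4933 0.1863 0.2524] ang 21.16 tilt [ 1.4e-03  7.0e-04 -1.0e+00]
d [5.96 0.04 0.25] yaw -89.84 F [ 0.68  0.04 -0.24] w 0.05000808233769231
n 527.2869533074439 s -2.838901253923609 under 0.19154377689054647 [ 0.05437539 -0.05421707 -0.01884107]
695 [0.54669481 0.20692684 0.10252938] [0.1011 0.1021 0.1025 0.1031 0.1038] ((545.9642944335938, 206.72926330566406), (42.19215393066406, 15.815601348876953), 20.912147521972656)
struttop z 0.04583777395403202
```

View pics/w6.png

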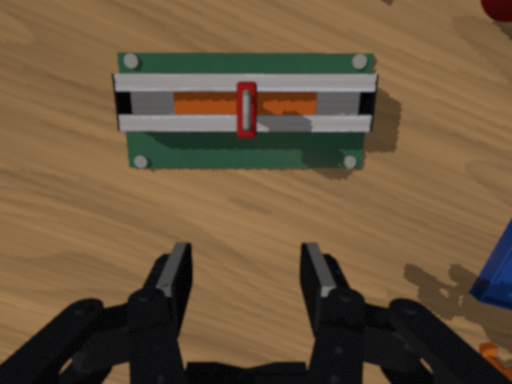

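The anchor stands at (246,108), across the slot and upright. Its block top is at 102.5–103.7 mm, which puts the underside at about 32 mm, so it is locked. The gripper is clear.

```bash
python3 -c "
from plant import *
print(job_done())"
```

```text
the job is handed in; nothing more can be done
None
```

The red-handled anchor is locked across the slot near the strut's middle, at about the specified 32 mm height, released and upright. I handed the job in at about 13.4 s; no verdict came back.

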